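# Drive the stuck bushing out of a bearing housing

### The arm

A 6-joint arm with a two-finger parallel gripper is mounted at the origin on the work surface. World frame = base frame: x ahead of the robot, y to its left, z up, the work surface at z = 0. Lengths are in m, angles in rad, forces in N, time in s.
With the tool pointing down it reaches from about 0.3 to 0.775 m from the base axis. Payload 14.6 kg.
Tool frame: the origin (TCP) lies between the finger pads; the fingertips stand ctrl.tip_extent ahead of it and the grasp point (between the pads) lies 3 mm ahead of it (ctrl.tip_extent is the distance from the TCP to the fingertips, in m); z points along the fingers, y is the line along which they close (so a half turn about z gives the same grasp; the last joint's range is limited). The gripper opens to 94 mm and grips with 3 to 60 N. Pads are 16 mm wide; open, the fingers measure 119 mm over their backs; the gripper's body (75 mm by 177 mm) begins 78 mm behind the grasp point.
Start: joints at [-1.385, 0.3, 1.521, -0, 1.321, -0.067], TCP at [0.138, -0.533, 0.227] pointing down, gripper open.
Joint ranges: [-3.03, 3.03], [-0.79, 2.21], [0.23, 2.52], [-1.04, 4.18], [0, 3.07], [-2.55, 2.55]. Speed limits (rad/s): [2.22, 2.22, 2.57, 3.14, 3.14, 3.14].

### API

Orientations are given as [roll, pitch, yaw] about the fixed x, y, z axes, in that order (R = Rz(yaw) Ry(pitch) Rx(roll)).
In Python, from station import ctrl, cams gives the robot as it stands (ctrl), with the cameras (cams).
- The arm moves only by the tool shift_gripper, called after ">>>" in YAML: its name, and indented under it one key for each argument. Schema: {"type":"object","properties":{"moves":{"type":"array","items":{"type":"array","items":{"type":"array","items":{"type":"number"},"minItems":6,"maxItems":6},"minItems":1,"maxItems":10},"minItems":1,"maxItems":1},"jaw":{"type":"number"},"grip_n":{"type":"number"},"only":{"type":"string"},"quiet":{"type":"boolean"},"lines":{"type":"string"}},"required":["moves"],"additionalProperties":false}. moves is a list that holds a single list of rows (three levels of brackets), with 1 to 10 rows, each of 6 numbers: dx, dy, dz in m, then a rotation vector rx, ry, rz in rad; each row shifts and turns the commanded pose from where the row before left it, along the tool's axes as they then stand; what a row does not reach is not made up. A row lasts 1/10 s, in which the tool goes at most 0.05 m and 0.15 rad, less where a joint would pass 70% of its speed; a pose out of reach is approached as far as the arm can. jaw is the finger opening in m, set as the call begins (left out keeps the last). The fingers move at their own pace and stop on an object; grip_n is the grip in N (left out, the last holds). Time passes only in rows, so rows that do not move let the fingers close. The tool returns the time, the measured TCP pose, the force, the opening and the grip force at its end. only (a regular expression) keeps the lines of the reply that match it, lines (a string "A,B") keeps lines A to B, and quiet returns only ok. Input that does not fit is refused with a message, and nothing moves.
- ctrl.get_obs(): the state, without advancing time (a new reading comes with each control period).
- cams.camera(name): name is "side" or "top" or "wrist"; returns a dict with "pixels" (384x512x3 uint8, blue, green, red), "fx", "fy", "cx", "cy" (pixels), "k1" (the pictures are not rectified: a ray, as slopes to the right and down, at radius r is drawn at 1 + k1 r^2 times it, then the intrinsics apply), "extrinsics" (4x4, takes a point from camera to world coordinates). Camera axes: x right, y up, looking along -z (the intrinsics and any distortion apply to the point x, -y, -z); pixel columns grow to the right and rows downward; lengths in m; the calibration is good to about 2 mm. A picture is of the moment at which its call begins. There is no depth.
- ctrl.hand_in(): hands the job in; it is judged then, once.
The state is a dict: "time_s": time; "qpos": joint angles; "joint_vel": joint speeds; "tau": joint torques, N m; "ee_pos": TCP position; "eef_rot": TCP orientation; "force": force on the tool from outside, world axes, zero at the start; "moment": the same for the moment, N m; "grip_width": finger opening in m; "grip_force": force on a finger pad.
Only numpy, scipy, OpenCV 4.12 (cv2) and the standard library are available. Lean on these libraries where they do the work, as an engineer would, in place of code of your own. Each camera call takes 0.05 s, during which the arm holds its last target. There are 200 camera calls.

### The job

Take the steel drift from its slotted wooden rest and use it to push the stuck bronze bushing out of the blue bearing housing, working from the back of the bore (the side without the flange), so that the bushing drops into the orange catch tray. Do not touch the bushing with the gripper. Then lay the drift back in its rest, centred, both ends fully down in the slots, and leave the bottle, jar and mug where they stand.

Things in the scene. Friction and masses are not known exactly. Their poses are not given: they have to be found in the camera images.
- housing: Fixed blue block, 60 (x) x 44 (y) x 128 mm high, held between two wooden clamp jaws (46 high, out to x = +-66, screw ends to +-80, y -54 to 22). Origin on the table under its centre. A 25 mm round bore runs through it along y, axis 100 mm above the table. The bushing sits in its +y end and can only leave towards +y, into an orange tray standing against that side.
- bore_back (a point): Centre of the bore's mouth in the back (-y) face of the housing, the open end, where the drift goes in; same axes as the housing: +y points into the bore, the driving direction.
- bore_front (a point): Centre of the bore's mouth in the front (+y) face, 44 mm from bore_back, where the bushing comes out. Same axes as the housing.
- tray (a point): Centre of the inner floor of the orange catch tray (inside 122 x 112 mm, rim 32 mm above this floor), 62 mm in front of bore_front and 96 mm below it. Fixed to the housing, same axes.
- bushing: Loose bronze bushing, 100 g, axis along its y: sleeve 24 mm diameter (y -20 to 0), flange 34 mm diameter (y 0 to +4), 10 mm hole. Origin on the axis at the flange's inner face, at the start against the housing's front face. Held tight by friction in the front 17 mm of the bore: a steady push of 8 to 12 N moves it. Once pushed about 15 mm it comes free, at 20 mm it is out and drops.
- drift: Loose steel rod, 16 mm diameter, 210 mm long along its own x, ends alike, 350 g, with a red square handle 22 x 22 x 50 mm long at its middle. Origin at the handle's centre. Passes through the bore but not the bushing's hole. At the start it lies in the slots of the rest, handle faces level and upright within about 15 degrees, its middle within 5 mm of the rest's.
- drift_a (a point): Centre of the drift's end face at its own x = -105 mm.
- drift_b (a point): Centre of the drift's end face at its own x = +105 mm.
- rest: Fixed wooden rest, base 190 (x) x 70 (y) x 12 mm, origin under its centre on the table. Two cheeks 14 mm thick at x = -70 and +70 mm, 68 mm high, each with an open-topped slot 22 mm wide (flared mouth), slot floor 42 mm above the table. The drift lies in both slots along the rest's x, its handle between the cheeks.
- seat (a point): Where the centre of the drift's handle lies when it is fully down and centred in the rest: 50 mm above the table, over the rest's origin, same axes as the rest.
- glue: Bystander: white plastic bottle with an orange cap, 52 mm diameter, 130 mm high, origin under its centre. Leave it alone.
- jar: Bystander: glass jar, 64 mm diameter, 85 mm high, origin under its centre. Leave it alone.
- mug: Bystander: blue ceramic mug, 80 mm diameter, 90 mm high, origin under its centre. Leave it alone.

How it is judged:
By the outcome, as a careful person would: the job done as asked, in the order asked, and still so for the second after the job is handed in, with the robot touching nothing.
It also fails if it takes over 43 s, if anything falls off the work surface, if the arm or the gripper's body presses on something with over 40 N, if the wrist force passes 120 N, or if a joint passes its speed limit or range.

## Working session

There is one attempt and no reset: what is moved stays moved. The work goes in short steps, Python scripts to look and compute and a tool call to move; the robot and the scene stay as the last step left them, time stands still between calls to the robot, and variables do not carry over. Pictures are saved under pics/ and viewed, at most 10 in all, crops included, and the job is handed in when it is done.

```bash
ls; mkdir -p pics; cat > h.py <<'E'
from station import ctrl, cams
import cv2, numpy as np
from scipy.spatial.transform import Rotation as R
def snap(n,f=None):
    c=cams.camera(n); 
    if f: cv2.imwrite('pics/'+f,c['pixels'])
    return c
def K(c): return np.array([[c['fx'],0,c['cx']],[0,c['fy'],c['cy']],[0,0,1.]]),np.array([c['k1'],0,0,0,0])
def ray(c,uv):
    k,d=K(c); p=cv2.undistortPoints(np.array([[uv]],float),k,d)[0,0]
    E=np.array(c['extrinsics']); v=E[:3,:3]@np.array([p[0],-p[1],-1]); return E[:3,3],v/np.linalg.norm(v)
def atz(c,uv,z):
    o,v=ray(c,uv); return o+v*(z-o[2])/v[2]
def proj(c,P):
    E=np.array(c['extrinsics']); q=(np.atleast_2d(P)-E[:3,3])@E[:3,:3]; q=q*[1,-1,-1]
    k,d=K(c); return cv2.projectPoints(q.reshape(-1,1,3),np.zeros(3),np.zeros(3),k,d)[0][:,0]
def tri(*cu):
    A=np.zeros((3,3));b=np.zeros(3)
    for c,uv in cu:
        o,v=ray(c,uv);M=np.eye(3)-np.outer(v,v);A+=M;b+=M@o
    return np.linalg.solve(A,b)
E
python3 - <<'E'
from h import *
import pickle
C={n:snap(n) for n in('top','side','wrist')}
pickle.dump(C,open('c0.pkl','wb'))
for n,c in C.items():
    print(n,c['fx'],c['k1'],np.round(c['extrinsics'],3).tolist())
    cv2.imwrite(f'pics/{n}0.png',cv2.resize(c['pixels'],(800,600)))
o=ctrl.get_obs();print(o['ee_pos'],o['eef_rot'],ctrl.tip_extent,o['time_s'])
E
```

```text
pics
station.py
top 459.49928649716435 -0.11308657157238818 [[0.001, 0.989, -0.145, 0.36], [-1.0, 0.0, -0.002, -0.2], [-0.002, 0.145, 0.989, 1.419], [0.0, 0.0, 0.0, 1.0]]
side 358.631210858054 -0.07795017119984704 [[-0.972, 0.152, -0.18, 0.419], [-0.234, -0.555, 0.798, 0.556], [0.022, 0.818, 0.575, 0.611], [0.0, 0.0, 0.0, 1.0]]
wrist 270.4200252318306 -0.007029519122088219 [[0.25, 0.928, 0.276, 0.217], [-0.968, 0.24, 0.07, -0.512], [-0.001, -0.285, 0.959, 0.384], [0.0, 0.0, 0.0, 1.0]]
[ 0.13752062 -0.53235056  0.2270166 ] [-3.14071256e+00 -8.25404227e-05  2.52746726e-01] 0.022 0.15
```

View pics/top0.png

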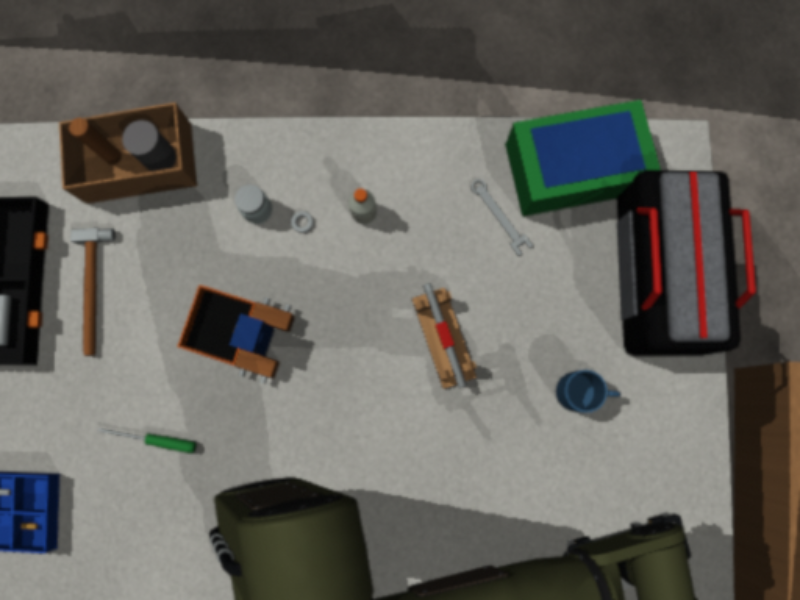

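View pics/side0.png

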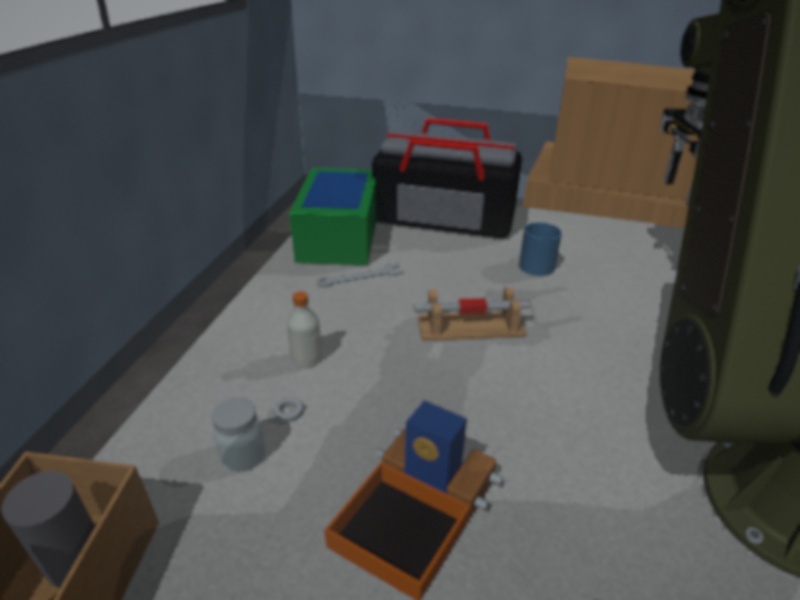

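The top view shows the rest around (443,337), the housing around (252,335) with its tray to the left, the bottle at (362,205), jar at (253,205) and mug at (583,390). The side view shows the bushing on the housing's tray-side face at (425,448).

```bash
cat > inv.py <<'E'
from h import *
# print tool-axes shift from commanded-ish (measured) pose to a target pos + yaw (tool down: roll pi)
def to(P,yaw):
    o=ctrl.get_obs(); A=R.from_euler('xyz',o['eef_rot']); B=R.from_euler('xyz',[np.pi,0,yaw])
    d=A.inv().apply(np.array(P)-o['ee_pos']); r=(A.inv()*B).as_rotvec()
    print('t',o['time_s'],'shift(tool)',np.round(d,4),'rot',np.round(r,4))
E
python3 - <<'E'
from inv import *
import pickle
C=pickle.load(open('c0.pkl','rb'));t,s=C['top'],C['side'];k=.64
p=lambda u,v:(u*k,v*k)
print('drift',tri((t,p(444,335)),(s,p(473,305))))
a,b=atz(t,p(429,286),.05),atz(t,p(475,391),.05);print('ends',a,b,np.degrees(np.arctan2(*(a-b)[1::-1])))
print('housing',atz(t,p(252,334),.128), tri((t,p(252,318)),(s,p(437,412))))
for q in[(200,287),(180,345),(280,308),(258,375)]:print('tray',atz(t,p(*q),.036))
for q in[(362,205),(253,205),(583,390)]:print(atz(t,p(*q),.06))
E
```

```text
drift [ 0.48974452 -0.27672119  0.04690206]
ends [ 0.58394788 -0.24825499  0.05      ] [ 0.3822694  -0.33472886  0.05      ] 23.208247754740047
housing [0.4828812  0.07579008 0.128     ] [0.50094873 0.07665255 0.12546359]
tray [0.58424489 0.20205764 0.036     ]
tray [0.46958358 0.23725095 0.036     ]
tray [0.54270678 0.04185638 0.036     ]
tray [0.41227987 0.08157532 0.036     ]
[ 0.74275163 -0.11775333  0.06      ]
[0.7435706  0.09683772 0.06      ]
[ 0.38306627 -0.53911973  0.06      ]
```

View pics/wrist0.png

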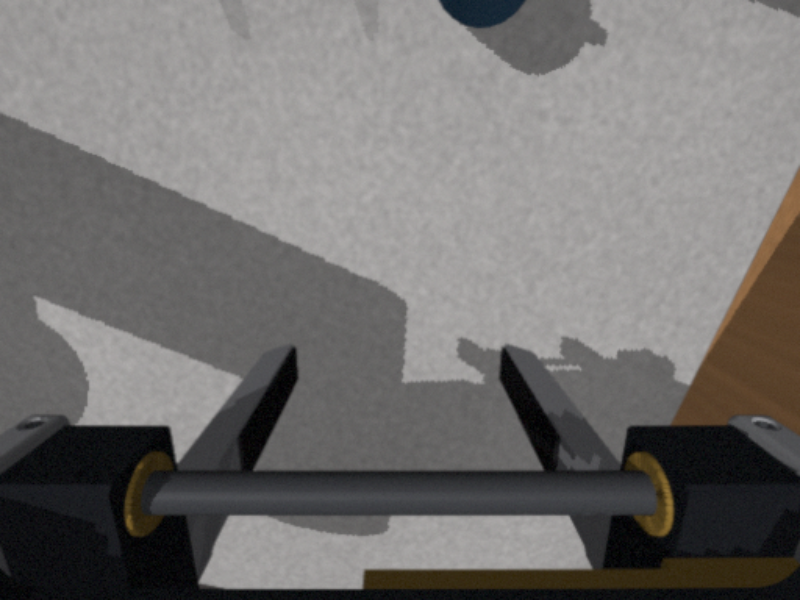

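The wrist camera looks forward-down past the fingers (tips at (295,350) and (505,350)); the mug shows at (485,5). Next is a position over the rest.

```bash
python3 -c "
from inv import *
to([.47,-.29,.22],.35)"
```

```text
t 0.15 shift(tool) [ 0.3825 -0.1515  0.0072] rot [-0.0009 -0.0001 -0.0973]
```

>>> shift_gripper:
  moves:
    - [[0.038,-0.015,0,0,0,0],[0.038,-0.015,0,0,0,0],[0.038,-0.015,0,0,0,0],[0.038,-0.015,0,0,0,0],[0.038,-0.015,0,0,0,0],[0.038,-0.015,0,0,0,0],[0.038,-0.015,0,0,0,0],[0.038,-0.015,0,0,0,0],[0.038,-0.015,0,0,0,0],[0.038,-0.015,0.007,0,0,-0.097]]
  jaw: 0.094

```text
time_s: 1.15
ee_pos: [0.4694, -0.2911, 0.221]
eef_rot: [3.141, -0.001, 0.35]
force: [-0.1, -0.3, 0.3]
grip_width: 0.0941
grip_force: 0.0
```

>>> shift_gripper:
  moves:
    - [[0,0,0,0,0,0],[0,0,0,0,0,0],[0,0,0,0,0,0]]

```text
time_s: 1.45
ee_pos: [0.4673, -0.2928, 0.2205]
eef_rot: [-3.142, 0.0, 0.348]
force: [0.1, -0.3, -0.5]
grip_width: 0.0942
grip_force: 0.0
```

```bash
python3 - <<'E'
from h import *
import pickle
c=snap('wrist');pickle.dump(c,open('w1.pkl','wb'));cv2.imwrite('pics/w1.png',cv2.resize(c['pixels'],(800,600)))
o=ctrl.get_obs();print(o['ee_pos'],o['eef_rot'],o['force'])
E
```

```text
[ 0.46724113 -0.29302595  0.22063597] [3.14138220e+00 1.35892152e-05 3.47867204e-01] [ 0.14587267 -0.67555521 -0.16052181]
```

View pics/w1.png

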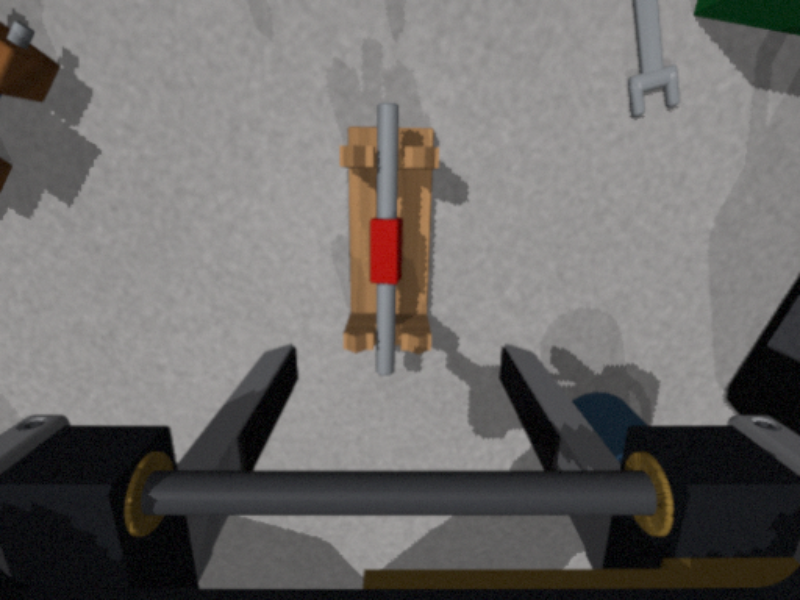

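The picture shows the rest nearly aligned with the tool: red handle at (385,250), drift ends at (388,105) and (386,373), cheeks at rows 155 and 335. I'll take a second view from another place and fit both.

>>> shift_gripper:
  moves:
    - [[0.03,0.01,0.015,0,0,0],[0.03,0.01,0.015,0,0,0],[0,0,0,0,0,0],[0,0,0,0,0,0]]
  quiet: true

```text
ok
```

```bash
cat > fit.py <<'E'
from h import *
from scipy.optimize import minimize
def boxpts(b):
    x0,x1,y0,y1,z0,z1=b
    return np.array([[x,y,z] for x in(x0,x1) for y in(y0,y1) for z in(z0,z1)])
def sil(c,boxes,p,S=4):
    m=np.zeros((384*S,512*S),np.uint8); r=R.from_euler('z',p[2])
    for b in boxes:
        q=proj(c,r.apply(boxpts(b))+[p[0],p[1],p[3] if len(p)>3 else 0])
        q=(q+.5)*S-.5
        cv2.fillConvexPoly(m,cv2.convexHull(np.round(q).astype(np.int32)),1)
    return cv2.resize(m.astype(np.float32),(512,384),interpolation=cv2.INTER_AREA)
def fit(views,boxes,p0,step):
    # views: (cam, mask float, ignore mask)
    def cost(p):
        s=0
        for c,m,ig in views:
            d=np.abs(sil(c,boxes,p)-m)*(1-ig); s+=d.sum()
        return s
    sx=np.vstack([p0]+[np.array(p0)+np.eye(len(p0))[i]*step[i] for i in range(len(p0))])
    r=minimize(cost,p0,method='Nelder-Mead',options=dict(initial_simplex=sx,xatol=1e-4,fatol=.2,maxiter=200))
    return r.x,r.fun,sum(m.sum() for _,m,_ in views)
def overlay(c,boxes,p,f,box,z=3):
    im=c['pixels'].copy(); s=(sil(c,boxes,p)>.5).astype(np.uint8)
    cs,_=cv2.findContours(s,cv2.RETR_LIST,cv2.CHAIN_APPROX_NONE); cv2.drawContours(im,cs,-1,(0,255,0),1)
    x0,x1,y0,y1=box; cv2.imwrite('pics/'+f,cv2.resize(im[y0:y1,x0:x1],None,fx=z,fy=z,interpolation=cv2.INTER_NEAREST))
E
python3 - <<'E'
from fit import *
import pickle
c1=pickle.load(open('w1.pkl','rb'));c2=snap('wrist');pickle.dump(c2,open('w2.pkl','wb'))
print(ctrl.get_obs()['ee_pos'])
roi=np.zeros((384,512),bool)
V=[];Vr=[];red=[]
for i,c in enumerate((c1,c2)):
    h=cv2.cvtColor(c['pixels'],cv2.COLOR_BGR2HSV);H,S,Vv=[h[...,j].astype(int) for j in range(3)]
    near=np.zeros((384,512),bool)
    pc=proj(c,[.49,-.277,.03])[0];yy,xx=np.mgrid[:384,:512];near=(abs(xx-pc[0])<60)&(abs(yy-pc[1])<110)
    rd=near&((H<5)|(H>175))&(S>150)&(Vv>60)
    br=near&(H>=6)&(H<=22)&(S>80)
    print(c['pixels'][100:110:3,int(pc[0])].tolist() if 0 else '',rd.sum(),br.sum(),pc)
    u=np.argwhere(rd).mean(0)[::-1];red.append((c,u))
    gray=cv2.dilate((near&(~br)).astype(np.uint8),None)
    V.append([c,br.astype(np.float32),rd.astype(np.float32)]);
    Vr.append((c,rd.astype(np.float32),np.zeros((384,512),np.float32)))
print('handle tri',tri(*red))
hp,f,n=fit(Vr,[(-.025,.025,-.011,.011,-.011,.011)],[.49,-.277,.36,.05],[.006,.006,.05,.006]);print('handle',hp,f,n)
# drift occlusion -> ignore
dr=[(-.106,.106,-.009,.009,-.009,.009),(-.026,.026,-.012,.012,-.012,.012)]
for v in V: v[2]=np.maximum(v[2],(sil(v[0],dr,hp)>0).astype(np.float32))
rest=[(-.095,.095,-.035,.035,0,.012)]
# cheeks: each side of slot; width taken as base width
for x in(-.07,.07):
    rest+=[(x-.007,x+.007,-.035,-.011,.012,.068),(x-.007,x+.007,.011,.035,.012,.068)]
rp,f,n=fit(V,rest,[hp[0],hp[1],hp[2]],[.006,.006,.03]);print('rest',rp,f,n)
r4,f,n=fit(V,rest,[*rp,0.],[.004,.004,.02,.005]);print('rest4',r4,f,n)
print('drift off in rest axes',R.from_euler('z',-rp[2]).apply([hp[0]-rp[0],hp[1]-rp[1],0]),np.degrees(hp[2]-rp[2]))
for i,v in enumerate(V):
    v[0]['pixels'][v[1]>0]=v[0]['pixels'][v[1]>0]
overlay(c1,rest,rp,'ov1.png',(200,300,50,240),3)
np.save('rest.npy',np.r_[rp,hp])
E
```

```text
[ 0.53040719 -0.29116458  0.1908803 ]
 806 5387 [248.99435643 156.6547247 ]
 843 5763 [232.85135189 208.45611208]
handle tri [ 0.48886162 -0.27483679  0.05370715]
handle [ 0.48882045 -0.27490923  0.34563155  0.05136969] 258.5625 1649.0
rest [ 0.48730748 -0.27761879  0.32780678] 560.3125 11150.0
rest4 [ 0.48712143 -0.27743339  0.33096137 -0.00548651] 338.8125 11150.0
drift off in rest axes [0.0023048  0.00207815 0.        ] 1.021284369772271
```

View pics/ov1.png

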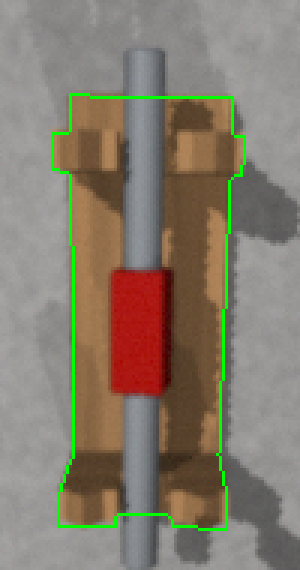

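The fitted outline matches the rest (cheeks, base) well. Now the grasp: TCP over the handle, then down.

```bash
python3 -c "
from inv import *
to([.4888,-.2752,.053],.34)"
```

```text
t 1.95 shift(tool) [-0.0337 -0.0293  0.1379] rot [ 0.0002 -0.      0.0086]
```

>>> shift_gripper:
  moves:
    - [[-0.0337,-0.0293,0.018,0,0,0.0086],[0,0,0.03,0,0,0],[0,0,0.03,0,0,0],[0,0,0.025,0,0,0],[0,0,0.02,0,0,0],[0,0,0.015,0,0,0],[0,0,0,0,0,0],[0,0,0,0,0,0],[0,0,0,0,0,0]]
  jaw: 0.094

```text
time_s: 2.85
ee_pos: [0.4899, -0.2749, 0.0538]
eef_rot: [3.14, -0.001, 0.341]
force: [0.3, 0.7, -0.2]
grip_width: 0.0941
grip_force: 0.0
```

```bash
python3 -c "
from inv import *
to([.4888,-.2752,.053],.34)"
```

```text
t 2.85 shift(tool) [-0.0011 -0.0001  0.0008] rot [ 0.0016 -0.0012  0.001 ]
```

>>> shift_gripper:
  moves:
    - [[0,0,0,0,0,0],[0,0,0,0,0,0],[0,0,0,0,0,0],[0,0,0,0,0,0],[0,0,0,0,0,0],[0,0,0,0,0,0],[0,0,0,0,0,0],[0,0,0,0,0,0]]
  jaw: 0.0
  grip_n: 45

```text
time_s: 3.65
ee_pos: [0.4895, -0.2745, 0.0524]
eef_rot: [-3.142, -0.0, 0.341]
force: [-0.8, -0.1, -0.1]
grip_width: 0.0333
grip_force: 0.0
```

```bash
python3 - <<'E'
from h import *
import pickle
o=ctrl.get_obs();print(o['ee_pos'],o['eef_rot'])
np.save('grasp.npy',np.r_[o['ee_pos'],o['eef_rot']])
E
```

```text
[ 0.48949363 -0.27448142  0.052436  ] [-3.14158217e+00 -4.60307956e-06  3.41189622e-01]
```

>>> shift_gripper:
  moves:
    - [[0,0,0,0,0,0],[0,0,0,0,0,0],[0,0,0,0,0,0],[0,0,0,0,0,0]]

```text
time_s: 4.05
ee_pos: [0.4895, -0.2745, 0.0524]
eef_rot: [3.142, 0.0, 0.341]
force: [0.7, -1.4, -0.6]
grip_width: 0.0234
grip_force: 45.0
```

>>> shift_gripper:
  moves:
    - [[0,0,-0.02,0,0,0],[0,0,-0.04,0,0,0],[0,0,-0.04,0,0,0],[0,0,-0.04,0,0,-0.14],[0,0,-0.04,0,0,-0.14],[0,0,-0.03,0,0,-0.14],[0,0,0,0,0,-0.14],[0,0,0,0,0,-0.14],[0,0,0,0,0,-0.14],[0,0,0,0,0,-0.14]]

```text
time_s: 5.05
ee_pos: [0.4892, -0.2743, 0.2619]
eef_rot: [-3.14, -0.0, 1.327]
force: [0.3, -0.3, -3.5]
grip_width: 0.0235
grip_force: 45.0
```

```bash
python3 -c "
from inv import *
to([.465,-.011,.26],1.32)"
```

```text
t 5.05 shift(tool) [ 0.2497 -0.0871  0.0021] rot [-0.0012 -0.0004  0.007 ]
```

>>> shift_gripper:
  moves:
    - [[0.04,-0.0145,0,0,0,0],[0.04,-0.0145,0,0,0,0],[0.04,-0.0145,0,0,0,0],[0.04,-0.0145,0,0,0,0],[0.04,-0.0145,0,0,0,0],[0.03,-0.0145,0,0,0,0],[0.02,0,0,0,0,0],[0,0,0,0,0,0],[0,0,0,0,0,0],[0,0,0,0,0,0]]

```text
time_s: 6.05
ee_pos: [0.4668, -0.0114, 0.2622]
eef_rot: [-3.141, 0.0, 1.321]
force: [-0.5, -0.2, -3.2]
grip_width: 0.0239
grip_force: 45.0
```

```bash
python3 - <<'E'
from h import *
import pickle
c=snap('wrist');pickle.dump(c,open('w3.pkl','wb'));cv2.imwrite('pics/w3.png',cv2.resize(c['pixels'],(800,600)))
E
```

```text
(no output)
```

View pics/w3.png

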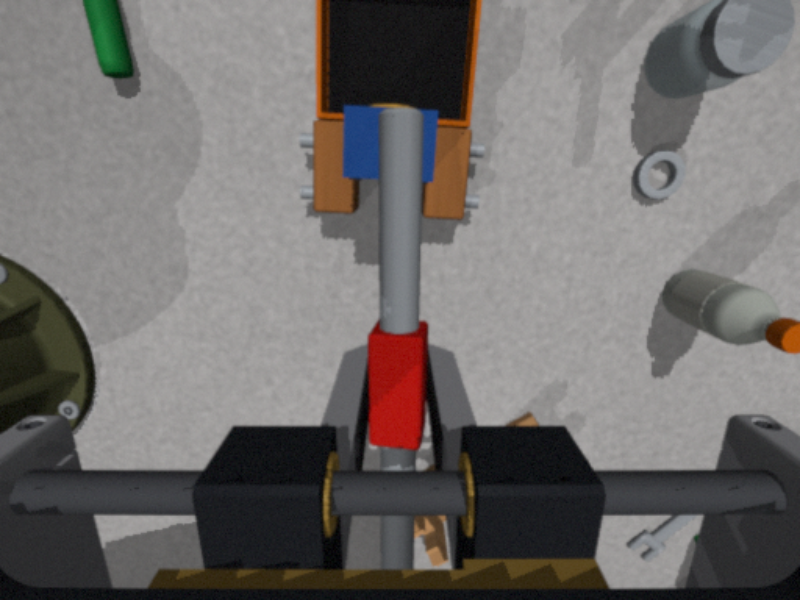

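The wrist view shows the housing top at (344..438, 105..180), jaws and tray aligned with the tool to about 3°, the drift held straight along column 400 with its tip at (400,112). I'll take two more views from the sides and fit.

>>> shift_gripper:
  moves:
    - [[-0.01,0.04,0,0,0,0],[-0.01,0.03,0,0,0,0],[0,0,0,0,0,0],[0,0,0,0,0,0],[0,0,0,0,0,0]]
  quiet: true

```text
ok
```

```bash
python3 -c "
from h import *
import pickle
pickle.dump(snap('wrist'),open('w4.pkl','wb'))"
```

>>> shift_gripper:
  moves:
    - [[0,-0.045,0,0,0,0],[0,-0.045,0,0,0,0],[0,-0.045,0,0,0,0],[0,0,0,0,0,0],[0,0,0,0,0,0],[0,0,0,0,0,0]]

```text
time_s: 7.25
ee_pos: [0.3995, -0.0141, 0.2628]
eef_rot: [3.141, -0.0, 1.321]
force: [0.8, 1.1, -2.1]
grip_width: 0.0239
grip_force: 45.0
```

```bash
python3 - <<'E'
from fit import *
import pickle
pickle.dump(snap('wrist'),open('w5.pkl','wb'))
V=[];T=[]
for n in '345':
    c=pickle.load(open(f'w{n}.pkl','rb'))
    h=cv2.cvtColor(c['pixels'],cv2.COLOR_BGR2HSV);H,S,Vv=[h[...,j].astype(int) for j in range(3)]
    pc=proj(c,[.49,.077,.128])[0];yy,xx=np.mgrid[:384,:512];near=(abs(xx-pc[0])<75)&(abs(yy-pc[1])<75)
    bl=near&(H>100)&(H<130)&(S>120)
    gray=(S<70)&(Vv>70); gray&=near
    # drift ignore: tool-fixed strip
    ig=np.zeros((384,512),np.float32)
    tip=slice(228,288); ig[60:,242:272]=1
    print(n,bl.sum(),pc)
    V.append((c,bl.astype(np.float32),ig))
box=[(-.03,.03,-.022,.022,.046,.128)]
for sel in([0,1,2],[1,2],[0,1],[0,2]):
    p,f,n=fit([V[i] for i in sel],box,[.49,.077,-.24],[.008,.008,.05]);print(sel,p,f,n)
p,f,n=fit(V,box,[.49,.077,-.24],[.008,.008,.05]);np.save('hous.npy',p)
p4,f,n=fit(V,box,[*p,0],[.004,.004,.02,.005]);print('z free',p4,f)
for i,n in ((1,'4'),): overlay(V[i][0],box,p,f'ov{n}.png',(0,512,0,300),1)
im=[]
for i in range(3):
    overlay(V[i][0],box,p,'tmp.png',tuple(int(q) for q in (lambda a:(max(a[0]-60,0),max(a[0]-60,0)+120,max(a[1]-60,0),max(a[1]-60,0)+120))(proj(V[i][0],[*p[:2],.128])[0].round())),2.2)
    im.append(cv2.imread('pics/tmp.png'))
cv2.imwrite('pics/ovh.png',np.hstack(im))
E
```

```text
3 1416 [256.03820323 102.61772432]
4 3389 [186.87861014  82.2898194 ]
5 3332 [320.13761299  82.64762339]
[0, 1, 2] [ 0.48547846  0.08866181 -0.3162732 ] 459.8125 8137.0
[1, 2] [ 0.48550101  0.08860742 -0.30116659] 348.6875 6721.0
[0, 1] [ 0.4857907   0.08878621 -0.30638857] 276.625 4805.0
[0, 2] [ 0.48561025  0.08868334 -0.30202421] 286.0 4748.0
z free [ 0.48558796  0.08889529 -0.31360609 -0.00251106] 408.4375
```

View pics/ovh.png

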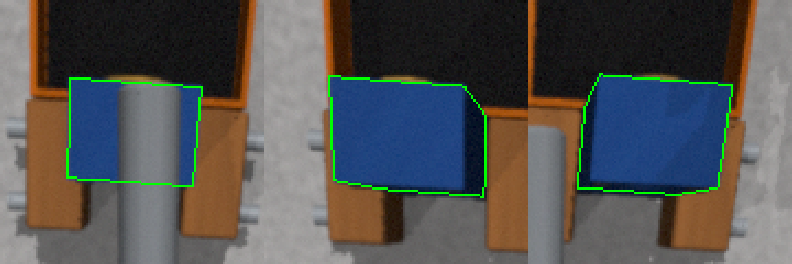

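Outlines fit the housing in all three views. Next, check the held drift's pose in the tool, and work out the pre-insertion shift.

```bash
python3 - <<'E'
from inv import *
from fit import *
import pickle
# drift in tool frame: fit yaw/offset using w3 (TCP approx) : rod silhouette edges vs model at several stations
c=pickle.load(open('w3.pkl','rb'))
T=np.array([.4668,-.0114,.2622]);A=R.from_euler('xyz',[np.pi,0,1.321])
g=c['pixels'].astype(int);sat=g.max(2)-g.min(2)
for s in(.06,.075,.09):
    q=proj(c,[T+A.apply([s,y,.0024]) for y in(-.008,.008)])
    r=int(q[:,1].mean().round());row=g[r,225:290].tolist()
    d=np.abs(np.gradient(cv2.GaussianBlur(g[r-2:r+3].mean((0,2))[None].astype(np.float32),(3,1),0)[0]))
    L=230+d[230:252].argmax();Rr=258+d[258:280].argmax()
    print(s,np.round(q,1).tolist(),r,L,Rr)
q=proj(c,[T+A.apply([.105,0,z]) for z in(-.0056,.0104)]);print('tip top/bot',q)
print(g[60:90,256].mean(1).round().tolist())
yaw=-.305;d=np.array([np.sin(-yaw),np.cos(yaw),0]);b=np.array([.4856,.0887,.1])-.022*d
print('back',b);to(b-.135*d+[0,0,.0024],np.pi/2+yaw)
E
```

```text
0.06 [[242.2, 151.6], [269.4, 151.6]] 152 245 267
0.075 [[241.8, 125.4], [269.8, 125.3]] 125 230 269
0.09 [[241.5, 97.7], [270.2, 97.7]] 98 245 268
tip top/bot [[255.9086943   65.99845261]
 [255.81143873  70.54497036]]
[21.0, 18.0, 21.0, 18.0, 21.0, 25.0, 49.0, 90.0, 115.0, 126.0, 133.0, 130.0, 128.0, 127.0, 127.0, 129.0, 126.0, 127.0, 127.0, 126.0, 129.0, 128.0, 126.0, 128.0, 127.0, 127.0, 130.0, 127.0, 126.0, 129.0]
back [0.47899355 0.06771537 0.1       ]
t 7.3 shift(tool) [-0.0358  0.0492  0.1602] rot [ 0.0003 -0.      0.0554]
```

```bash
python3 - <<'E'
from h import *
import pickle
o=ctrl.get_obs();T=o['ee_pos'];A=R.from_euler('xyz',o['eef_rot'])
s=snap('side');w=pickle.load(open('w5.pkl','rb'))
ps=proj(s,[T+A.apply([x,0,.0024]) for x in(-.105,0,.105)]);pw=proj(w,[T+A.apply([x,0,.0024]) for x in(-.105,0,.105)])
print(T,ps,pw)
print([w['pixels'][r,235:278].mean(1).round().astype(int).tolist() for r in(98,152)])
def crop(im,c,h,z):
    x,y=[int(v) for v in c];x0,y0=max(x-h,0),max(y-h,0)
    print('origin',x0,y0);return cv2.resize(im[y0:y0+2*h,x0:x0+2*h],(2*h*z,2*h*z),interpolation=cv2.INTER_CUBIC)
a=crop(s['pixels'],ps[1],50,4);b=crop(w['pixels'],(256,115),50,4)
cv2.imwrite('pics/x1.png',np.hstack([a,b]));pickle.dump(s,open('s5.pkl','wb'))
E
```

```text
[ 0.39954239 -0.01416622  0.26254187] [[356.78232745 160.82569195]
 [341.33935063 184.93578045]
 [321.59832725 215.59440868]] [[255.69828277 367.66001599]
 [255.89367006 243.70154107]
 [256.16363792  68.60817036]]
[[157, 155, 158, 155, 155, 154, 150, 116, 83, 82, 90, 98, 104, 107, 113, 113, 121, 124, 127, 129, 130, 129, 130, 130, 129, 129, 127, 124, 119, 120, 116, 111, 106, 96, 86, 80, 85, 88, 94, 71, 43, 29, 28], [158, 157, 155, 157, 152, 154, 154, 119, 89, 79, 91, 97, 109, 110, 113, 118, 123, 125, 128, 129, 131, 133, 131, 132, 131, 129, 129, 124, 122, 116, 111, 108, 98, 85, 88, 101, 102, 102, 99, 99, 99, 99, 100]]
origin 291 134
origin 206 65
```

View pics/x1.png

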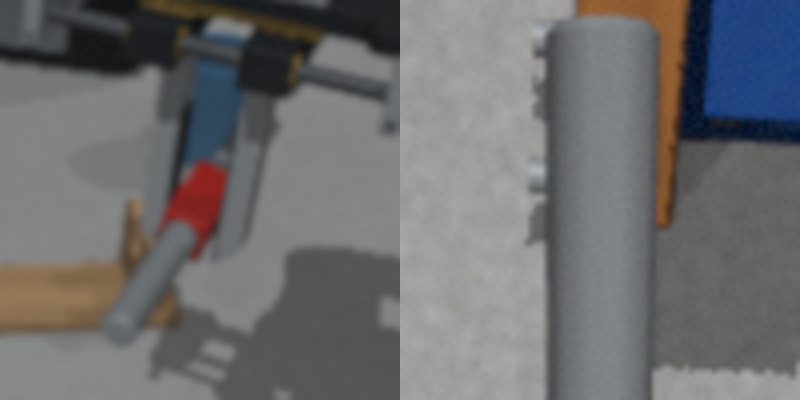

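The side crop puts the drift tip at full-frame (320.5,215.5) against a prediction of (321.6,215.6), so the drift is held level and straight. Moving to pre-insertion.

>>> shift_gripper:
  moves:
    - [[-0.018,0.025,0,0,0,0],[-0.018,0.024,0,0,0,0.055],[0,0,0.03,0,0,0],[0,0,0.03,0,0,0],[0,0,0.03,0,0,0],[0,0,0.03,0,0,0],[0,0,0.025,0,0,0],[0,0,0.015,0,0,0],[0,0,0,0,0,0],[0,0,0,0,0,0]]

```text
time_s: 8.35
ee_pos: [0.438, -0.0612, 0.1026]
eef_rot: [-3.141, 0.0, 1.266]
force: [-0.9, 0.3, -2.5]
grip_width: 0.0237
grip_force: 45.0
```

```bash
python3 - <<'E'
from inv import *
import pickle
yaw=-.305;d=np.array([np.sin(-yaw),np.cos(yaw),0]);b=np.array([.4856,.0887,.1])-.022*d
to(b-.135*d+[0,0,.0024],np.pi/2+yaw)
w=snap('wrist');pickle.dump(w,open('w6.pkl','wb'));cv2.imwrite('pics/w6.png',cv2.resize(w['pixels'][:250],(800,390)))
o=ctrl.get_obs();T=o['ee_pos'];A=R.from_euler('xyz',o['eef_rot'])
print('tip',proj(w,[T+A.apply([.105,y,.0024]) for y in(-.008,.008)]))
x=np.array([d[1],-d[0],0]);print('back face top corners, mid',proj(w,[b+[0,0,.028]+s*x for s in(-.03,0,.03)]))
E
```

```text
t 8.35 shift(tool) [0.0003 0.0004 0.0002] rot [-0.0004  0.      0.0002]
tip [[241.43208817  68.11284725]
 [271.08881472  68.10934415]]
back face top corners, mid [[184.41298921 -21.62308033]
 [257.19166608 -21.70853363]
 [329.97274658 -21.57317751]]
```

View pics/w6.png

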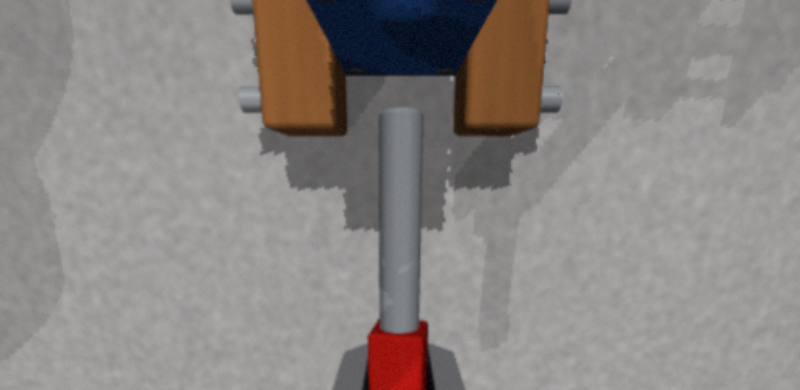

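Aligned: the drift lies at column 400, midway between the jaw inner edges at 346 and 455, and both jaw ends are level in the picture. Inserting.

>>> shift_gripper:
  moves:
    - [[0.01,0,0,0,0,0],[0.01,0,0,0,0,0],[0.01,0,0,0,0,0],[0.01,0,0,0,0,0],[0.008,0,0,0,0,0],[0,0,0,0,0,0],[0,0,0,0,0,0]]

```text
time_s: 9.1
ee_pos: [0.4519, -0.0151, 0.1024]
eef_rot: [-3.141, 0.0, 1.267]
force: [-0.2, 0.0, -3.2]
grip_width: 0.0233
grip_force: 45.0
```

Tip is about 18 mm in, free of contact. Push on.

>>> shift_gripper:
  moves:
    - [[0.004,0,0,0,0,0],[0.004,0,0,0,0,0],[0.003,0,0,0,0,0],[0.003,0,0,0,0,0]]

```text
time_s: 9.5
ee_pos: [0.4557, -0.0028, 0.1022]
eef_rot: [-3.141, 0.002, 1.266]
force: [-3.2, -13.0, -2.8]
grip_width: 0.0234
grip_force: 45.0
```

>>> shift_gripper:
  moves:
    - [[0.003,0,0,0,0,0],[0.003,0,0,0,0,0],[0.003,0,0,0,0,0],[0.003,0,0,0,0,0]]

```text
time_s: 9.9
ee_pos: [0.4598, 0.0095, 0.1024]
eef_rot: [-3.141, 0.0, 1.266]
force: [-0.5, -1.0, -3.4]
grip_width: 0.0234
grip_force: 45.0
```

>>> shift_gripper:
  moves:
    - [[0.004,0,0,0,0,0],[0.004,0,0,0,0,0],[0.004,0,0,0,0,0],[0,0,0,0,0,0],[0,0,0,0,0,0]]

```text
time_s: 10.4
ee_pos: [0.4634, 0.0211, 0.1024]
eef_rot: [-3.141, 0.0, 1.267]
force: [-0.7, -0.1, -3.7]
grip_width: 0.0235
grip_force: 45.0
```

```bash
python3 - <<'E'
from h import *
s=snap('side','s7.png');c=proj(s,[.51,.15,.06])[0].astype(int);x0,y0=c-60
cv2.imwrite('pics/s7.png',cv2.resize(s['pixels'][max(y0,0):y0+120,x0:x0+120],(480,480),interpolation=cv2.INTER_CUBIC));print(x0,y0)
E
```

```text
199 253
```

View pics/s7.png

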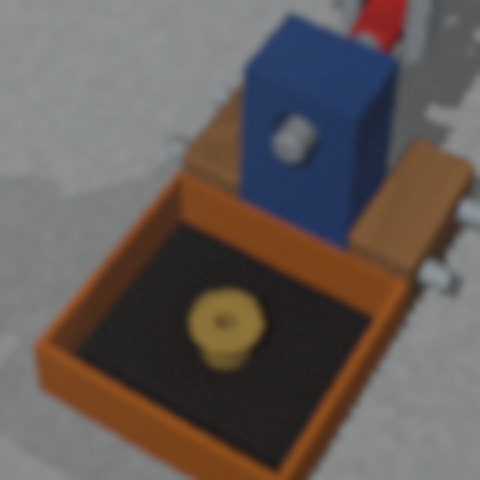

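The bushing lies in the tray at (228,325) of the crop, with the drift tip showing from the bore at (293,140). Retract straight and rise.

>>> shift_gripper:
  moves:
    - [[-0.01,0,0,0,0,0],[-0.02,0,0,0,0,0],[-0.02,0,0,0,0,0],[-0.02,0,0,0,0,0],[-0.02,0,0,0,0,0],[-0.02,0,0,0,0,0],[0,0,-0.03,0,0,0],[0,0,-0.03,0,0,0],[0,0,-0.03,0,0,0],[0,0,-0.02,0,0,0]]

```text
time_s: 11.45
ee_pos: [0.4303, -0.0847, 0.2145]
eef_rot: [3.14, 0.0, 1.266]
force: [0.8, -0.4, -3.4]
grip_width: 0.0238
grip_force: 45.0
```

```bash
python3 - <<'E'
from inv import *
g=np.load('grasp.npy');r=np.load('rest.npy');print(g,r)
to([r[0],r[1],.2],.335)
E
```

```text
[ 4.89493634e-01 -2.74481417e-01  5.24359952e-02 -3.14158217e+00
 -4.60307956e-06  3.41189622e-01] [ 0.48730748 -0.27761879  0.32780678  0.48882045 -0.27490923  0.34563155
  0.05136969]
t 11.45 shift(tool) [-0.1669  0.1123  0.0147] rot [ 1.800e-03 -9.000e-04  9.307e-01]
```

>>> shift_gripper:
  moves:
    - [[-0.04,0.028,0,0,0,0],[-0.04,0.028,0,0,0,0],[-0.04,0.028,0,0,0,0],[-0.03,0.02,0,0,0,0],[-0.017,0.008,0,0,0,0]]
  quiet: true

```text
ok
```

>>> shift_gripper:
  moves:
    - [[0,0,0,0,0,0.133],[0,0,0,0,0,0.133],[0,0,0,0,0,0.133],[0,0,0,0,0,0.133],[0,0,0,0,0,0.133],[0,0,0,0,0,0.133],[0,0,0.01,0,0,0.133],[0,0,0,0,0,0],[0,0,0,0,0,0],[0,0,0,0,0,0]]

```text
time_s: 12.95
ee_pos: [0.487, -0.2771, 0.2028]
eef_rot: [3.141, -0.0, 0.338]
force: [0.6, -0.1, -3.7]
grip_width: 0.0238
grip_force: 45.0
```

```bash
python3 - <<'E'
from fit import *
import pickle
c=snap('wrist');pickle.dump(c,open('w8.pkl','wb'))
w3=pickle.load(open('w3.pkl','rb'))
# slip check: tip edge and handle rows at column 256, before and after
for n,w in(('w3',w3),('now',c)):
    h=cv2.cvtColor(w['pixels'],cv2.COLOR_BGR2HSV).astype(int);rd=((h[...,0]<5)|(h[...,0]>175))&(h[...,1]>150)&(h[...,2]>60);rd[:150]=0;rd[:,:200]=0;rd[:,310:]=0
    print(n,'red centroid',np.argwhere(rd).mean(0),np.flatnonzero(rd[:,250])[[0,-1]])
r=np.load('rest.npy');o=ctrl.get_obs();print(o['ee_pos'],o['eef_rot'])
cv2.imwrite('pics/w8.png',cv2.resize(c['pixels'][:300],(800,469)))
E
```

```text
w3 red centroid [247.83146487 253.61547085] [214 285]
now red centroid [247.61686838 253.41944024] [214 285]
[ 0.48713007 -0.27708738  0.20286305] [ 3.14117204e+00 -3.05909921e-04  3.37535197e-01]
```

View pics/w8.png

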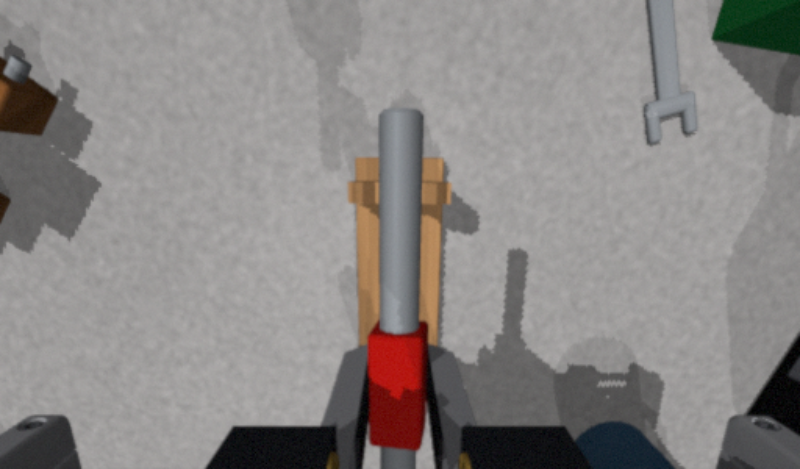

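No slip in the grip (red handle rows 214–285 in both pictures). The rod at column 400 sits centred over the far cheek, which spans 348–451. Lower in two stages, with a force check between.

>>> shift_gripper:
  moves:
    - [[0.0008,0.0003,0.03,0,0,0.0055],[0,0,0.03,0,0,0],[0,0,0.025,0,0,0],[0,0,0.02,0,0,0],[0,0,0.01,0,0,0],[0,0,0,0,0,0],[0,0,0,0,0,0]]

```text
time_s: 13.7
ee_pos: [0.4884, -0.2772, 0.0884]
eef_rot: [3.141, -0.001, 0.33]
force: [0.5, -0.1, -4.1]
grip_width: 0.0236
grip_force: 45.0
```

>>> shift_gripper:
  moves:
    - [[0,0,0.01,0,0,0],[0,0,0.01,0,0,0],[0,0,0.008,0,0,0],[0,0,0.005,0,0,0],[0,0,0,0,0,0],[0,0,0,0,0,0],[0,0,0,0,0,0]]

```text
time_s: 14.4
ee_pos: [0.4882, -0.277, 0.0548]
eef_rot: [3.141, -0.0, 0.33]
force: [0.6, -0.1, -2.2]
grip_width: 0.0235
grip_force: 45.0
```

>>> shift_gripper:
  moves:
    - [[0,0,0.001,0,0,0],[0,0,0.001,0,0,0],[0,0,0,0,0,0],[0,0,0,0,0,0]]

```text
time_s: 14.8
ee_pos: [0.488, -0.2769, 0.0525]
eef_rot: [3.142, -0.0, 0.33]
force: [0.6, -0.5, -3.1]
grip_width: 0.0234
grip_force: 45.0
```

>>> shift_gripper:
  moves:
    - [[0,0,0.0007,0,0,0],[0,0,0,0,0,0],[0,0,0,0,0,0]]

```text
time_s: 15.1
ee_pos: [0.4881, -0.2769, 0.0523]
eef_rot: [3.141, -0.0, 0.33]
force: [-3.5, 1.7, 6.3]
grip_width: 0.0236
grip_force: 45.0
```

```bash
python3 -c "
from h import *
print([ctrl.get_obs()['force'].round(1).tolist() for _ in range(3)])"
```

```text
[[-3.5, 1.7, 6.3], [-3.5, 1.7, 6.3], [-3.5, 1.7, 6.3]]
```

Seated contact felt. Release, let settle, rise.

>>> shift_gripper:
  moves:
    - [[0,0,0,0,0,0],[0,0,0,0,0,0],[0,0,0,0,0,0],[0,0,0,0,0,0],[0,0,0,0,0,0],[0,0,0,0,0,0],[0,0,0,0,0,0],[0,0,0,0,0,0],[0,0,0,0,0,0],[0,0,0,0,0,0]]
  jaw: 0.09

```text
time_s: 16.1
ee_pos: [0.488, -0.2769, 0.0517]
eef_rot: [-3.142, -0.0, 0.33]
force: [0.2, -0.7, 0.7]
grip_width: 0.0898
grip_force: 0.0
```

>>> shift_gripper:
  moves:
    - [[0,0,-0.01,0,0,0],[0,0,-0.03,0,0,0],[0,0,-0.04,0,0,0],[-0.02,0,-0.04,0,0,0],[-0.02,0,-0.03,0,0,0],[-0.01,0,-0.01,0,0,0],[0,0,0,0,0,0],[0,0,0,0,0,0],[0,0,0,0,0,0]]

```text
time_s: 17.0
ee_pos: [0.4408, -0.2925, 0.2101]
eef_rot: [-3.139, 0.001, 0.33]
force: [0.2, -0.4, 0.7]
grip_width: 0.0898
grip_force: 0.0
```

```bash
python3 - <<'E'
from fit import *
import pickle
c=snap('wrist');pickle.dump(c,open('w9.pkl','wb'));s=snap('side');t=snap('top')
c0=pickle.load(open('c0.pkl','rb'))
yy,xx=np.mgrid[:384,:512]
def masks(c):
    h=cv2.cvtColor(c['pixels'],cv2.COLOR_BGR2HSV);H,S,V=[h[...,j].astype(int) for j in range(3)]
    pc=proj(c,[.488,-.277,.03])[0];near=(abs(xx-pc[0])<60)&(abs(yy-pc[1])<110)
    return near&((H<5)|(H>175))&(S>150)&(V>60), near&(H>=6)&(H<=22)&(S>80)
rd,br=masks(c);z=np.zeros((384,512),np.float32);rp=np.load('rest.npy')[:3]
c1=pickle.load(open('w1.pkl','rb'));hb=[(-.025,.025,-.011,.011,-.011,.011)]
fz=lambda c,m:fit([(c,m.astype(np.float32),z)],[tuple(np.array(hb[0])+[0,0,0,0,.05,.05])],[*rp],[.006,.006,.05])
print('before',fz(c1,masks(c1)[0]));hp=fz(c,rd);print('now',hp)
rest=[(-.095,.095,-.035,.035,0,.012)]
for x in(-.07,.07): rest+=[(x-.007,x+.007,-.035,-.011,.012,.068),(x-.007,x+.007,.011,.035,.012,.068)]
ig=(sil(c,[(-.107,.107,-.012,.012,.038,.062)],hp[0])>0).astype(np.float32)
r=fit([(c,br.astype(np.float32),ig)],rest,[*rp],[.006,.006,.03]);print('rest',r)
print('off',R.from_euler('z',-r[0][2]).apply([*(hp[0][:2]-r[0][:2]),0]),np.degrees(hp[0][2]-r[0][2]))
# side view: red centroid predicted vs seen (height), bystanders: picture difference vs start
for n,cc in(('side',s),('side start',c0['side'])):
    m=masks(cc)[0];print(n,'red',np.argwhere(m).mean(0)[::-1],m.sum())
for n,P in(('glue',[.743,-.118,.06]),('jar',[.744,.097,.04]),('mug',[.383,-.539,.045])):
    for k,cc in(('top',t),('side',s)):
        u,v=proj(cc,P)[0].astype(int);d=cv2.absdiff(cc['pixels'],c0[k]['pixels']).max(2)[v-15:v+15,u-15:u+15];print(n,k,np.round(d.mean(),1),(d>40).sum())
E
```

```text
before (array([ 0.48771659, -0.27479049,  0.33024474]), np.float64(86.875), np.float32(806.0))
now (array([ 0.48633288, -0.2765905 ,  0.31844737]), np.float64(73.6875), np.float32(904.0))
rest (array([ 0.48747747, -0.27717866,  0.3329062 ]), np.float64(233.875), np.float32(5990.0))
off [-0.00088954  0.00092991  0.        ] -0.8284298879901068
side red [292.14146341 129.2       ] 410
side start red [293.21967963 129.29061785] 437
glue top 10.1 0
glue side 3.9 0
jar top 7.2 0
jar side 5.5 0
mug top 17.8 62
mug side 18.6 28
```

```bash
python3 - <<'E'
from h import *
import pickle
c0=pickle.load(open('c0.pkl','rb'))
for k in('top','side'):
    cc=snap(k)
    for n,c in(('start',c0[k]),('now',cc)):
        h=cv2.cvtColor(c['pixels'],cv2.COLOR_BGR2HSV).astype(int);u,v=proj(c,[.383,-.539,.045])[0].astype(int)
        m=(h[...,0]>95)&(h[...,0]<125)&(h[...,1]>110);w=np.zeros_like(m);w[v-30:v+30,u-30:u+30]=1;a=np.argwhere(m&w)
        print(k,n,a.mean(0),a.min(0),a.max(0),len(a))
        if k=='side':
            w=np.zeros_like(m);w[253:373,199:319]=1;g=(h[...,0]>18)&(h[...,0]<32)&(h[...,1]>90)&(h[...,2]>60)&w;b=np.argwhere(g);print('bronze',b.mean(0),len(b))
E
```

```text
top start [250.0234375 372.6328125] [238 357] [262 395] 640
top now [249.85179407 372.51794072] [237 357] [262 395] 641
side start [158.58649094 345.20428336] [143 334] [174 357] 607
bronze [287.00775194 272.17054264] 129
side now [157.14285714 346.66744731] [143 336] [174 357] 427
bronze [334.         254.90410959] 292
```

The mug hasn't moved (only shadow changed), the bushing is in the tray, and the drift is seated about 1 mm from centre.

```bash
python3 -c "
from station import ctrl, cams
print(ctrl.hand_in())"
```

```text
the job is handed in; nothing more can be done
None
```

The job is handed in at about 17 s: the bushing is in the tray, the drift is back in its rest about 1 mm off centre, and the bottle, jar and mug are unmoved; by mistake I viewed 11 pictures, one over the limit of 10.

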